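# Clip the curtain weight into the snap hook

### The job

Hang the steel curtain weight that has the ring on the snap hook: press its ring in against the sprung gate until the ring slips through and the gate snaps shut behind it, then tug the weight gently back out against the shut gate (a steady pull of about 12 N for half a second) to prove that it is caught. Then lower it until it hangs from the hook and let go; never force the hook with more than 20 N, and leave everything else on the bench where it is.

Things in the scene. Friction and masses are not known exactly. Their poses are not given: they have to be found in the camera images.
- ring_weight: The thing to hang: steel curtain weight, standing upright. Round foot 48 mm across, 36 mm tall, then an upright ring, then a flat grip tab; 127 mm tall, 0.34 to 0.5 kg. Origin: centre of the underside; z up, x and z lie in the ring's plane, y runs through the ring's hole. The two x directions are alike.
- ring_centre (a point): Centre of the ring's hole, 62 mm above the weight's underside, axes as the weight's. Ring of 8 mm round steel bar: 60 mm outside, 44 mm inside diameter, bar centre line 26 mm from this point.
- grip_tab (a point): Middle of the flat upright grip tab on top of the ring, 109 mm above the weight's underside: 22 mm wide (along x), 12 mm thick (along y), 36 mm tall. Free on all sides.
- hook_stand: Level snap hook on a fixed stand: flat closed loop of 8 mm steel bar, 115 mm above the bench, free above and below. Origin: nominal middle of the mouth, on the bar's centre line; the loop is clamped up to 8 mm farther in or out along x, which no reading tells. z up, x inwards (the ring goes in along +x), y from gate hinge to nose. Bar centre lines: nose y 28 to 37 (tip ends at 24), back x 56, sides y -36, 46 mm.
- stand_top (a point): Top of the hook's post, hook_stand x 28, y -100 mm, 5 mm above the hook_stand's origin: grey post 26 mm square, its foot 90 mm square and 10 mm thick, centred under it. A round shank joins it to the loop's hinge side.
- gate (a joint): Sprung 7 mm bar closing the mouth, hinge at hook_stand y -26 mm, free end at y 21.5. Radians: 0 shut (stopped, cannot swing out), up to 1.0 as the free end swings in (+x). Torque 0.11 Nm + 0.22 Nm/rad. A ring bar pressed straight in at hook y 10 takes 3 to 10 N, slips past the free end when its centre is about 42 mm in, and the gate snaps shut through the ring. It slips sooner nearer the nose.
- knob_weight: Bystander: like the weight but with a solid knob (34 mm) instead of a ring, 104 mm tall. Origin: centre of the underside.
- pliers: Bystander: pliers, 130 mm, 16 mm high, lying. Origin: under the pivot.
- coupon: Bystander: metal test piece 80 x 50 x 5 mm, lying. Origin: centre of the underside.
- tape: Bystander: roll of tape, 100 mm across, 25 mm high. Origin: centre of the underside.
- can: Bystander: can, 52 mm across, 150 mm tall. Origin: centre of the underside.
- magnet: Bystander: square welding magnet 50 x 50 x 22 mm. Origin: centre of the underside.
There are look-alikes about, which are no part of the job. What is shaped like the ring_weight but blue or pink is not meant.

How it is judged:
By the outcome, as a careful person would: the job done as asked, in the order asked, and still so for the second after the job is handed in, with the robot touching nothing.
It also fails if it takes over 72 s, if anything falls off the work surface, if the arm or the gripper's body presses on something with over 40 N, if the wrist force passes 120 N, or if a joint passes its speed limit or range.

### The arm

A 7-joint arm with a two-finger parallel gripper is mounted at the origin on the work surface. World frame = base frame: x ahead of the robot, y to its left, z up, the work surface at z = 0. Lengths are in m, angles in degrees, forces in N, time in s.
With the tool pointing down it reaches from about 0.425 to 0.825 m from the base axis. Payload 3.6 kg.
Tool frame: the origin (TCP) lies at the centre of the arm's flange, where the gripper is bolted on; the fingertips stand 186 mm ahead of it and the grasp point (between the pads) lies bot.grasp_offset ahead of it (bot.grasp_offset is the distance from the TCP to the grasp point, in m); x points along the fingers, y is the direction in which the jaws open and shut, and the axes are right-handed (so a half turn about x gives the same grasp; the last joint's range is limited). The gripper opens to 93 mm and grips with 3 to 60 N. Pads are 15 mm wide; open, the fingers measure 128 mm over their backs; the gripper's body (75 mm by 188 mm) begins 65 mm behind the grasp point.
Start: joints at [-71.19, 35.231, -0.722, 81.555, 0.464, 63.22, -2.315], TCP at [0.226, 0.61, 0.405] pointing down, gripper open.
Joint ranges: [-178.69, 178.69], [-17.37, 117.87], [-77.05, 75.6], [15.02, 138.74], [-78.02, 258.01], [0.78, 113.62], [-162.83, 162.83]. Speed limits (degrees/s): [159.86, 159.86, 180, 180, 180, 180, 180].

### API

Orientations are given as [roll, pitch, yaw] about the fixed x, y, z axes, in that order (R = Rz(yaw) Ry(pitch) Rx(roll)).
In Python, from plant import bot gives the robot as it stands. The module is installed in compiled form; this text tells all that it offers.
- The arm moves only by the tool play_rows, never from a script. Its argument "commands" is a list that holds one entry, the list of rows, each a list of 5 numbers: the shift along the tool's x, y, z in m, then the turn about the tool's x in rad, then the gripper's target within -1 to 1 (fully open at 1, half-way at 0, shut at -1). A call has 1 to 8 rows; each row is the pose to reach, as a shift and turn from the pose commanded when the call began, along the tool's axes at that moment; what a row does not reach only later rows make up. A row lasts 1/12 s, in which the tool goes at most 41.7 mm and 7.16 degrees, less where a joint would pass 70% of its speed; a pose out of reach is approached as far as the arm can. A call with a gripper value outside its range is refused whole. The fingers move at their own pace and stop on an object; "grip_force" is the grip in N (left out, the last holds). Time passes only in rows, so rows that repeat a pose let the fingers close. It gives the time, the measured TCP pose, the force and the opening at its end, in the units of the state.
- bot.sense(): the state, without advancing time (a new reading comes with each control period).
- bot.read_camera(name): name is "scene" or "top"; returns a dict with "color" (400x640x3 uint8, blue, green, red), "camera_matrix" (3x3 intrinsics, pixels), "camera_from_world" (4x4, takes a point from world to camera coordinates). Camera axes: x right, y up, looking along -z (the intrinsics and any distortion apply to the point x, -y, -z); pixel columns grow to the right and rows downward; lengths in m; the calibration is good to about 2 mm. A picture is of the moment at which its call begins. There is no depth.
- bot.finish_job(): hands the job in, once; it reports no verdict.
Trained networks look in a picture, given as the dict that the camera call returned (one of the last four; its "shot" number tells which), for a name from the list of things; names that differ only in an ending like _2 or _b are one class to them, and where a whole thing is asked for, a point or a joint stands for the part that bears it (a point fixed in the world has none). Each returns a list of dicts, best first, with "confidence" (0 to 1); they miss things now and then, are a little off and sometimes report something else, mostly with a low value. They report only what shows in the picture. A call takes as long as a camera call. They do not tell look-alikes from the thing itself.
- bot.masks_of(picture, query): "pixels" (400x640 bool, what is visible of it) and "bbox" ([left, top, width, height] in pixels, round what is visible of it).
- bot.landmark_of(picture, query): "at" ([column, row] in pixels: a listed point, or the origin of a listed thing).
The state is a dict: "clock": time; "joint_pos": joint angles; "dq": joint speeds; "joint_efforts": joint torques, N m; "tool_pos": TCP position; "tcp_rot": TCP orientation; "contact_force": force on the tool from outside, world axes, zero at the start; "wrist_torque": the same for the moment, N m; "opening": finger opening in m.
Only numpy, scipy, OpenCV 4.12 (cv2) and the standard library are available. Lean on these libraries where they do the work, as an engineer would, in place of code of your own. Each camera call takes 0.05 s, during which the arm holds its last target. There are 200 camera calls.

## Working session

There is one attempt and no reset: what is moved stays moved. The work goes in short steps, Python scripts to look and compute and a tool call to move; the robot and the scene stay as the last step left them, time stands still between calls to the robot, and variables do not carry over. Pictures are saved under pics/ and viewed, about 8 in all and at most 12, crops included, and the job is handed in when it is done.

Besides the shell and the picture viewer there is one more tool, called after "Request:" as name([rows], argument=value, ...), one row to a line, values as JSON. play_rows: Moves the arm, as the interface text tells. Its arguments: {"type":"object","properties":{"commands":{"type":"array","items":{"type":"array","items":{"type":"array","items":{"type":"number"}}}},"grip_force":{"type":"number"}},"required":["commands"]}

```bash
mkdir -p pics; cat > h.py <<'E'
import numpy as np,cv2
from plant import bot
def shot(n,f=None):
    p=bot.read_camera(n)
    if f: cv2.imwrite('pics/'+f,p['color'])
    return p
def ray(p,uv):
    K=p['camera_matrix'];T=p['camera_from_world'];R=T[:3,:3];t=T[:3,3]
    q=np.linalg.inv(K)@[uv[0],uv[1],1.]
    d=R.T@np.array([q[0],-q[1],-q[2]]);return -R.T@t,d/np.linalg.norm(d)
def onz(p,uv,z):
    c,d=ray(p,uv);return c+d*(z-c[2])/d[2]
def tri(rs):
    A=np.zeros((3,3));b=np.zeros(3)
    for c,d in rs:
        M=np.eye(3)-np.outer(d,d);A+=M;b+=M@c
    return np.linalg.solve(A,b)
def proj(p,X):
    q=p['camera_from_world']@np.append(X,1);q=p['camera_matrix']@[q[0],-q[1],-q[2]];return q[:2]/q[2]
E
python3 - <<'E'
from h import *
np.set_printoptions(precision=4,suppress=True)
s=bot.sense();print(s,bot.grasp_offset)
P=[shot('scene','s0.png'),shot('top','t0.png')]
cv2.imwrite('pics/st0.png',cv2.resize(np.vstack([P[0]['color'],P[1]['color']]),(480,600)))
for p in P:
    print('cam',ray(p,(320,200)),[k for k in p], p['camera_matrix'][0,0])
    for q in ['ring_weight','ring_centre','grip_tab','hook_stand','stand_top','gate','knob_weight','can','pliers','coupon','tape','magnet']:
        try:print(q,[(np.round(d['at'],1).tolist(),round(d['confidence'],2)) for d in bot.landmark_of(p,q)])
        except Exception as e:print(q,e)
E
```

```text
{'clock': 0.0, 'joint_pos': array([-71.1884,  35.2898,  -0.7245,  81.6378,   0.4667,  63.2191,
        -2.3149]), 'dq': array([ 0.0641, -0.0625, -0.0465, -0.0257, -0.0299, -0.0665,  0.062 ]), 'joint_efforts': array([  0.    , -45.8938,   0.2089, -16.5747,  -0.0611,   0.0204,
         0.0002]), 'tool_pos': array([0.2257, 0.6092, 0.4036]), 'tcp_rot': array([ -88.6669,   89.8562, -108.9908]), 'contact_force': array([0.6342, 0.0196, 0.4629]), 'wrist_torque': array([-0.0394,  0.0085,  0.0319]), 'opening': 0.09287114102408946} 0.1673
cam (array([ 1.1327, -0.1995,  1.1236]), array([-0.4968,  0.1672, -0.8516])) ['color', 'camera_matrix', 'camera_from_world', 'shot'] 461.7794698970403
ring_weight [([225.6, 222.9], 0.87), ([238.2, 192.7], 0.8), ([201.5, 202.7], 0.7)]
ring_centre [([195.8, 190.0], 0.94), ([234.7, 182.5], 0.89), ([224.8, 213.2], 0.86)]
grip_tab [([188.3, 184.6], 0.86), ([216.0, 203.4], 0.77), ([231.1, 170.3], 0.65)]
hook_stand [([330.1, 213.7], 0.67)]
stand_top [([304.0, 237.6], 0.66)]
gate it knows: can, coupon, grip_tab, hook_stand, knob_weight, magnet, pliers, ring_centre, ri
[... 420 characters left out ...]
434.9772059350999
ring_weight [([397.3, 258.1], 0.89), ([416.1, 223.3], 0.82), ([438.4, 257.8], 0.64)]
ring_centre [([418.3, 223.8], 0.73), ([399.2, 260.1], 0.69), ([349.3, 236.2], 0.41)]
grip_tab [([450.8, 262.2], 0.92), ([426.1, 222.1], 0.71), ([402.7, 263.8], 0.67)]
hook_stand [([318.3, 176.6], 0.6), ([417.8, 220.1], 0.18)]
stand_top [([454.2, 168.1], 0.2)]
gate it knows: can, coupon, grip_tab, hook_stand, knob_weight, magnet, pliers, ring_centre, ring_weight, stand_top, tape
knob_weight [([219.9, 217.6], 0.69), ([458.3, 171.8], 0.3), ([429.5, 221.9], 0.28)]
can [([455.4, 169.7], 0.68)]
pliers [([352.3, 235.2], 0.86)]
coupon [([294.8, 242.2], 0.96)]
tape []
magnet [([409.9, 163.1], 0.77)]
```

View pics/s0.png

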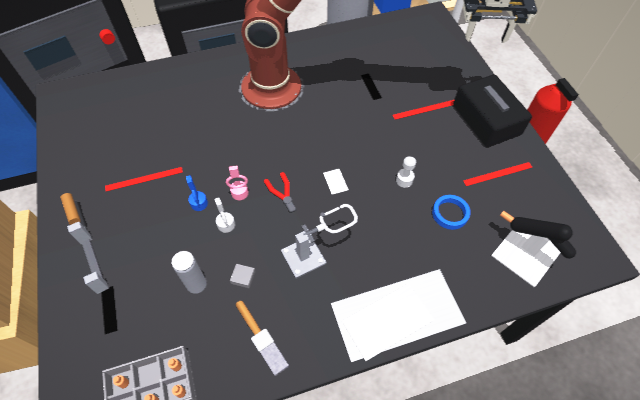

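View pics/t0.png

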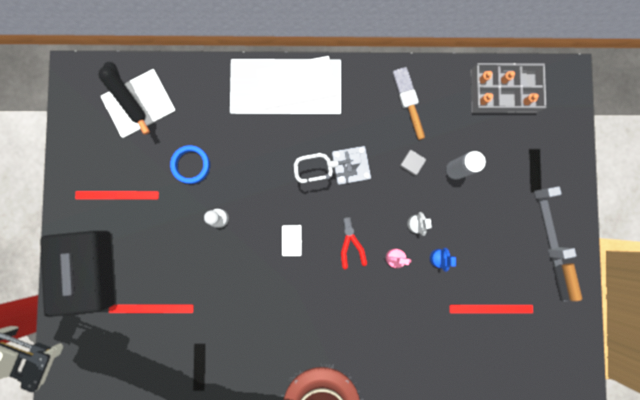

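The top view (up is +x, left is +y) shows the steel ring weight at about (420,223). The hook loop is at (313,168) with its post at (351,165). In the scene view the weight is at (225,218) and the hook at (335,220). The blue and pink weights are decoys.

```bash
python3 - <<'E'
from h import *
np.set_printoptions(precision=4,suppress=True)
S=shot('scene');T=shot('top')
c=lambda p,x,y,w,h:cv2.resize(p['color'][y:y+h,x:x+w],(400,300),interpolation=cv2.INTER_CUBIC)
cv2.imwrite('pics/crop1.png',np.vstack([np.hstack([c(T,285,138,100,75),c(T,390,195,60,45)]),np.hstack([c(S,275,190,100,75),c(S,195,190,60,45)])]))
print('weight',tri([ray(S,(225.6,222.9)),ray(T,(416.1,223.3))]))
print('rc',tri([ray(S,(224.8,213.2)),ray(T,(418.3,223.8))]))
print('tab',tri([ray(S,(216,203.4)),ray(T,(426.1,222.1))]))
print('hook',tri([ray(S,(330.1,213.7)),ray(T,(318.3,176.6))]),onz(S,(330.1,213.7),.115),onz(T,(318.3,176.6),.115))
for q in ['hook_stand','ring_weight']:
  for n,p in (('S',S),('T',T)):
    for m in bot.masks_of(p,q): print(q,n,m['bbox'],round(m['confidence'],2))
E
```

```text
weight [ 0.4761 -0.2514  0.0138]
rc [ 0.4745 -0.2455  0.0612]
tab [ 0.477  -0.2546  0.119 ]
hook [0.5887 0.0095 0.1123] [0.5905 0.0102 0.115 ] [0.5879 0.0082 0.115 ]
hook_stand S [281.4, 204.8, 77.8, 71.7] 0.58
hook_stand T [296.7, 144.0, 75.1, 39.6] 0.91
ring_weight S [216.6, 198.1, 17.6, 34.0] 0.88
ring_weight S [185.8, 176.3, 18.5, 36.2] 0.69
ring_weight S [223.4, 166.1, 26.8, 36.3] 0.68
ring_weight T [429.9, 248.1, 24.1, 25.1] 0.98
ring_weight T [409.1, 213.5, 26.1, 23.7] 0.79
ring_weight T [311.3, 178.2, 12.0, -0.2] 0.26
```

View pics/crop1.png

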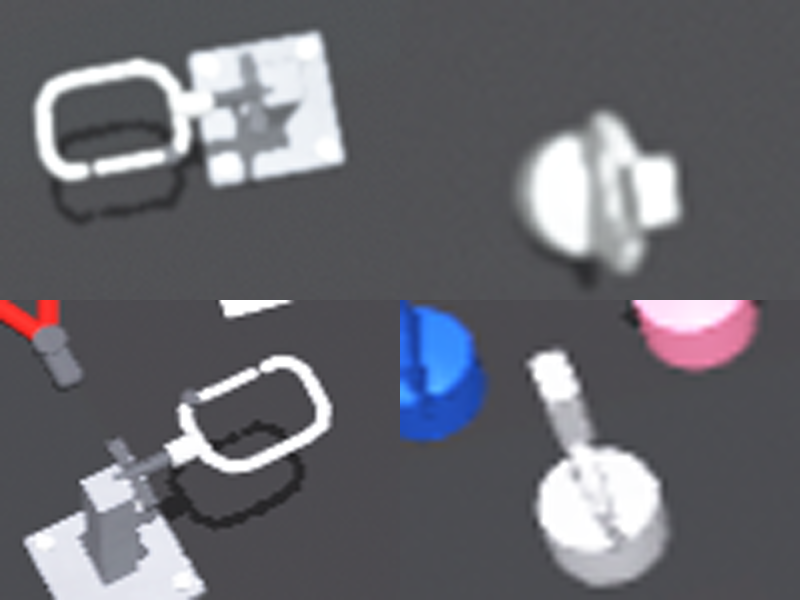

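```bash
cat >> h.py <<'E'
from scipy.spatial.transform import Rotation as Ro
from scipy.optimize import least_squares
def toolR(s): return Ro.from_euler('xyz',s['tcp_rot'],degrees=True).as_matrix()
def loop_pts(n=12):  # (x,y) centre-line, rounded corners approx
    L=[((0,-26),(0,21.5)),((0,28),(0,37)),((9,46),(47,46)),((56,-27),(56,37)),((9,-36),(47,-36))]
    return L
def seg_d(P):
    d=[]
    for a,b in loop_pts():
        a=np.array(a)/1e3;b=np.array(b)/1e3;u=b-a;t=np.clip(((P-a)@u)/(u@u),0,1);d.append(np.linalg.norm(P-a-t[:,None]*u,axis=1))
    return np.min(d,axis=0)
E
cat > fit.py <<'E'
from h import *
np.set_printoptions(precision=4,suppress=True)
S=shot('scene');T=shot('top')
pts={}
for n,p,z in(('S',S,.116),('T',T,.117)):
    g=p['color'].min(axis=2)
    v,u=np.mgrid[0:400,0:640];X=[]
    for r in range(135,240):
        for c in range(290,365):
            if g[r,c]>150:
                w=onz(p,(c,r),z)
                X.append(w[:2])
    X=np.array(X)
    def tr(q,X):
        c,s=np.cos(q[2]),np.sin(q[2]);d=X-q[:2];return np.c_[c*d[:,0]+s*d[:,1],-s*d[:,0]+c*d[:,1]]
    for x0 in [(.588,.009,.18)]:
        Y=tr(x0,X);k=(Y[:,0]>-.02)&(Y[:,0]<.075)&(Y[:,1]>-.044)&(Y[:,1]<.065)
        f=least_squares(lambda q:seg_d(tr(q,X[k])),x0,loss='soft_l1',f_scale=.003)
        print(n,k.sum(),f.x[:2],np.degrees(f.x[2]),np.sqrt((seg_d(tr(f.x,X[k]))**2).mean()))
# foot of stand from top mask corners
for a in [(285+x/4-.4,138+y/4-.4) for x,y in((190,50),(322,32),(345,160),(212,185))]: print('foot',onz(T,a,.01))
a=onz(T,(390+600/6.667,195+118/6.667),.062);b=onz(T,(390+630/6.667,195+268/6.667),.062)
print('ring ends',a,b,(a+b)/2,np.degrees(np.arctan2(*(a-b)[1::-1])))
for q in('ring_weight','ring_centre','grip_tab'):
    A=[d['at'] for d in bot.landmark_of(S,q)];B=[d['at'] for d in bot.landmark_of(T,q)]
    print(q,[tri([ray(S,x),ray(T,y)]) for x in A for y in B if abs(x[0]-222)<14 and x[1]>198 and abs(y[0]-420)<14 and y[1]<232])
s=bot.sense();print(toolR(s),s['tool_pos'])
E
python3 fit.py
```

```text
S 319 [0.583  0.0164] 8.205633482244938 0.00430129759225026
T 432 [0.5835 0.012 ] 9.68427724781524 0.004314312425824594
foot [ 0.6722 -0.0297  0.01  ]
foot [ 0.6848 -0.1188  0.01  ]
foot [ 0.598  -0.1337  0.01  ]
foot [ 0.5809 -0.0444  0.01  ]
ring ends [ 0.5026 -0.4055  0.062 ] [ 0.4453 -0.4156  0.062 ] [ 0.4739 -0.4105  0.062 ] 9.957410259071603
ring_weight [array([ 0.4827, -0.251 ,  0.0138])]
ring_centre [array([ 0.4779, -0.2478,  0.0665])]
grip_tab [array([ 0.4784, -0.2602,  0.1148])]
[[-0.      0.3474  0.9377]
 [-0.      0.9377 -0.3474]
 [-1.     -0.     -0.    ]] [0.2258 0.6095 0.4048]
```

```bash
python3 - <<'E'
from h import *
np.set_printoptions(precision=4,suppress=True)
S=shot('scene');T=shot('top')
print('S foot',onz(S,(224.3,219.6),.036),'S tab',onz(S,(217.8,201),.125))
print('T tab',onz(T,(428.3,223),.127),'T foot',onz(T,(416,224),.03))
a=onz(T,(420-.4,195+118/6.667),.062);b=onz(T,(390+230/6.667-.4,195+268/6.667),.062);print((a+b)/2)
# overlay of hook model
for q,col in(((.5833,.0135,np.radians(9.4)),(0,0,255)),):
    im=[]
    for p,(x,y) in((T,(285,138)),(S,(275,185))):
        c=cv2.resize(p['color'][y:y+75,x:x+100],(400,300),interpolation=cv2.INTER_CUBIC)
        for A,B in loop_pts():
            e=[]
            for P in(A,B):
                X=np.array(q[:2])+Ro.from_euler('z',q[2]).as_matrix()[:2,:2]@(np.array(P)/1e3)
                e.append(tuple(int(v) for v in (proj(p,[*X,.115])-[x,y]+.5)*4))
            cv2.line(c,*e,col,1)
        im.append(c)
cv2.imwrite('pics/ov.png',np.hstack(im))
E
```

```text
S foot [ 0.4788 -0.2503  0.036 ] S tab [ 0.4743 -0.2506  0.125 ]
T tab [ 0.4753 -0.2557  0.127 ] T foot [ 0.4737 -0.2487  0.03  ]
[ 0.4737 -0.2561  0.062 ]
```

View pics/ov.png

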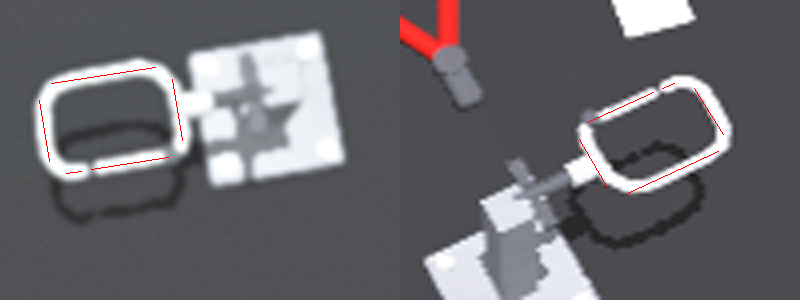

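The overlay fits the loop to about 2 mm in both views, which puts the gap at (307,180) in the top view. I'll move towards the weight by way of the front of the bench.

Request:
play_rows([
  [[0,-0.336,0.417,0,0.1],[0,-0.336,0.417,0,0.1],[0,-0.336,0.417,0,0.1],[0,-0.336,0.417,0,0.1],[0,-0.336,0.417,0,0.1],[0,-0.336,0.417,0,0.1],[0,-0.336,0.417,0,0.1],[0,-0.336,0.417,0,0.1]],
])

```text
clock: 2.67
tool_pos: [0.3972, 0.3214, 0.4051]
tcp_rot: [61.2, 90.0, 40.8]
contact_force: [1.5, 0.3, 0.6]
opening: 0.0514
```

```bash
cat > go.py <<'E'
import sys
from h import *
np.set_printoptions(precision=4,suppress=True)
s=bot.sense();R=toolR(s)
x,y,z,yaw=map(float,sys.argv[1:5])   # target TCP, jaw yaw deg
d=R.T@(np.array([x,y,z])-s['tool_pos'])
cur=np.degrees(np.arctan2(R[1,1],R[0,1]));t=-((yaw-cur+90)%180-90)
print(s['clock'],s['tool_pos'],'jaw',cur,'F',s['contact_force'],'op',s['opening'])
print('shift',d,'turn',np.radians(t),'tool x',R[:,0],'j',s['joint_pos'])
E
python3 go.py .4755 -.253 .36 10
```

```text
2.6667 [0.3972 0.3214 0.4051] jaw 69.68841494460999 F [1.4743 0.3377 0.5857] op 0.05138396718283611
shift [ 0.0449 -0.5115  0.2728] turn 1.041759366080033 tool x [ 0.0006  0.0006 -1.    ] j [-41.875   22.8647   0.6325 104.3278  -0.3082  52.7609  28.5826]
```

Request:
play_rows([
  [[0.02,-0.5115,0.273,1.042,0.1],[0.02,-0.5115,0.273,1.042,0.1],[0.02,-0.5115,0.273,1.042,0.1],[0.02,-0.5115,0.273,1.042,0.1],[0.02,-0.5115,0.273,1.042,0.1],[0.02,-0.5115,0.273,1.042,0.1],[0.02,-0.5115,0.273,1.042,0.1],[0.02,-0.5115,0.273,1.042,0.1]],
])

```text
clock: 3.33
tool_pos: [0.4414, -0.0088, 0.3937]
tcp_rot: [92.4, 89.9, 14.5]
contact_force: [0.9, 0.6, -0.0]
opening: 0.0511
```

```bash
python3 go.py .4755 -.253 .36 10
```

```text
3.3333 [ 0.4414 -0.0088  0.3937] jaw 12.04807481019943 F [ 0.9108  0.624  -0.0044] op 0.05111161719387147
shift [ 0.0337 -0.0177  0.2459] turn 0.03574564876513813 tool x [ 0.0014  0.0004 -1.    ] j [-16.6845  18.4717  19.8154 115.5194  -8.4408  47.2658  19.9739]
```

Request:
play_rows([
  [[0.034,-0.0177,0.246,0.035,0.1],[0.034,-0.0177,0.246,0.035,0.1],[0.034,-0.0177,0.246,0.035,0.1],[0.034,-0.0177,0.246,0.035,0.1],[0.034,-0.0177,0.246,0.035,0.1],[0.034,-0.0177,0.246,0.035,0.1],[0.034,-0.0177,0.246,0.035,0.1],[0.034,-0.0177,0.246,0.035,0.1]],
])

```text
clock: 4.0
tool_pos: [0.4763, -0.2537, 0.3589]
tcp_rot: [-41.9, 89.9, -121.9]
contact_force: [1.0, 1.4, -0.1]
opening: 0.0511
```

```bash
python3 go.py .4755 -.253 .284 10; python3 - <<'E'
from h import *
S=shot('scene');T=shot('top')
c=lambda p,x,y,w,h:cv2.resize(p['color'][y:y+h,x:x+w],(400,300),interpolation=cv2.INTER_CUBIC)
cv2.imwrite('pics/pre.png',np.hstack([c(S,175,150,100,75),c(T,370,190,100,75)]))
E
```

```text
4.0 [ 0.4763 -0.2537  0.3589] jaw 10.048885250189342 F [ 1.0281  1.3679 -0.0995] op 0.05111482789429815
shift [ 0.0749 -0.0006 -0.0009] turn 0.0008532085714652222 tool x [-0.0007 -0.0012 -1.    ] j [ 12.2761  29.5315  20.268  103.8206 -12.9857  48.9311  48.7525]
```

View pics/pre.png

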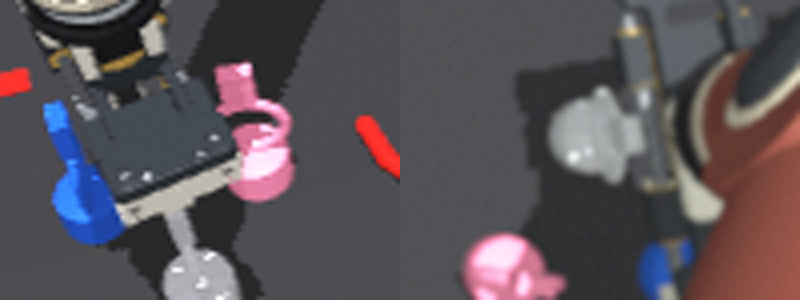

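The open fingers are above and in line with the tab. Descending and gripping.

Request:
play_rows([
  [[0.025,-0.0006,-0.0009,0,0.1],[0.05,-0.0006,-0.0009,0,0.1],[0.075,-0.0006,-0.0009,0,0.1],[0.075,-0.0006,-0.0009,0,0.1],[0.075,-0.0006,-0.0009,0,-1],[0.075,-0.0006,-0.0009,0,-1],[0.075,-0.0006,-0.0009,0,-1],[0.075,-0.0006,-0.0009,0,-1]],
], grip_force=60)

```text
clock: 4.77
tool_pos: [0.4767, -0.2501, 0.2859]
tcp_rot: [55.5, 89.8, -24.0]
contact_force: [0.4, -0.1, -0.8]
opening: 0.0289
```

Request:
play_rows([
  [[0,0,0,0,-1],[0,0,0,0,-1],[0,0,0,0,-1],[0,0,0,0,-1],[-0.03,0,0,0,-1],[-0.06,0,0,0,-1],[-0.09,0,0,0,-1],[-0.09,0,0,0,-1]],
])

```text
clock: 5.43
tool_pos: [0.4773, -0.2512, 0.3791]
tcp_rot: [53.1, 89.4, -26.5]
contact_force: [1.3, -1.4, -3.2]
opening: 0.0214
```

```bash
python3 go.py .4755 -.253 .376 9.4; python3 - <<'E'
from h import *
S=shot('scene');T=shot('top')
np.set_printoptions(precision=4,suppress=True)
c=lambda p,x,y,w,h:cv2.resize(p['color'][y:y+h,x:x+w],(400,300),interpolation=cv2.INTER_CUBIC)
cv2.imwrite('pics/g.png',np.hstack([c(S,175,150,100,75),c(T,370,190,100,75)]))
for q in('ring_weight','ring_centre'):
    A=[d['at'] for d in bot.landmark_of(S,q)];B=[d['at'] for d in bot.landmark_of(T,q)]
    print(q,np.round(A,1).tolist(),np.round(B,1).tolist())
E
```

```text
5.4333 [ 0.4773 -0.2512  0.3791] jaw 10.355089288699487 F [ 1.2732 -1.3901 -3.2306] op 0.02140304765175181
shift [ 0.0031 -0.0021  0.0014] turn 0.01666945273833665 tool x [ 0.0095 -0.0048 -0.9999] j [ 11.5057  27.999   20.8762 102.6726 -12.486   50.9653  48.3059]
ring_weight [[218.8, 210.0], [199.4, 204.0], [238.4, 190.9]] [[426.5, 220.7], [396.6, 256.2], [439.4, 257.0]]
ring_centre [[215.9, 197.0], [235.9, 180.3], [194.1, 191.0]] [[398.8, 258.3], [426.3, 222.2], [444.5, 256.6]]
```

View pics/g.png

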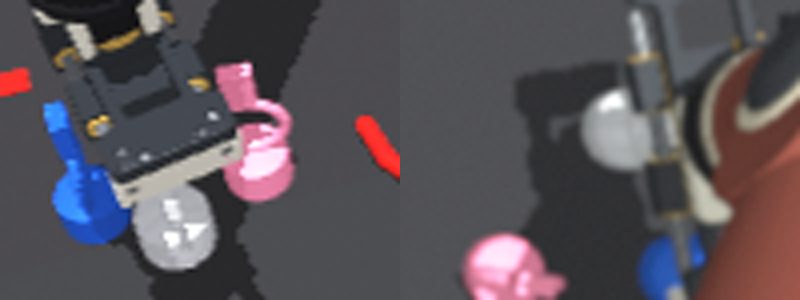

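```bash
python3 go.py .5373 .0161 .338 9.4; python3 - <<'E'
from h import *
np.set_printoptions(precision=4,suppress=True)
S=shot('scene');T=shot('top')
print(tri([ray(S,(218.8,210)),ray(T,(426.5,220.7))]),tri([ray(S,(215.9,197)),ray(T,(426.3,222.2))]))
print(onz(S,(218.8,210),.095),onz(S,(215.9,197),.157),onz(T,(426.5,220.7),.095))
E
```

```text
5.7333 [ 0.4757 -0.2496  0.3722] jaw 10.377117761121852 F [ 0.5719  0.2112 -3.4302] op 0.021455127134631925
shift [ 0.0345  0.1086 -0.2501] turn 0.01705392211129166 tool x [-0.0043  0.0022 -1.    ] j [ 11.5624  28.4589  20.7029 103.1946 -12.5212  50.8774  48.3429]
[ 0.482  -0.2571  0.0963] [ 0.4762 -0.249   0.1456]
[ 0.4821 -0.2551  0.095 ] [ 0.4826 -0.2512  0.157 ] [ 0.4814 -0.2597  0.095 ]
```

Request:
play_rows([
  [[0,0.1086,-0.25,0.017,-1],[0,0.1086,-0.25,0.017,-1],[0,0.1086,-0.25,0.017,-1],[0,0.1086,-0.25,0.017,-1],[0,0.1086,-0.25,0.017,-1],[0,0.1086,-0.25,0.017,-1],[0.034,0.1086,-0.25,0.017,-1],[0.034,0.1086,-0.25,0.017,-1]],
])

```text
clock: 6.5
tool_pos: [0.5375, 0.0242, 0.3348]
tcp_rot: [-130.6, 89.4, 149.5]
contact_force: [-2.9, 1.1, -4.9]
opening: 0.0216
```

Request:
play_rows([
  [[0,0,0,0,-1],[0,0,0,0,-1],[0,0,0,0,-1]],
])

```text
clock: 6.75
tool_pos: [0.5382, 0.0134, 0.3407]
tcp_rot: [30.7, 89.9, -50.1]
contact_force: [0.3, -1.0, -3.0]
opening: 0.0216
```

```bash
python3 go.py .5373 .0161 .338 9.4; python3 - <<'E'
from h import *
np.set_printoptions(precision=4,suppress=True)
S=shot('scene');T=shot('top')
c=lambda p,x,y,w,h:cv2.resize(p['color'][y:y+h,x:x+w],(400,300),interpolation=cv2.INTER_CUBIC)
cv2.imwrite('pics/ap.png',np.hstack([c(S,275,165,100,75),c(T,275,150,100,75)]))
for q in('ring_weight','ring_centre'):
    for p in(S,T): print(q,[(np.round(d['at'],1).tolist(),round(d['confidence'],2)) for d in bot.landmark_of(p,q)])
E
```

```text
6.75 [0.5382 0.0134 0.3407] jaw 9.222920701676138 F [ 0.293  -0.9692 -3.0105] op 0.021633843847402648
shift [ 0.0027 -0.0005 -0.0028] turn -0.0030906167928726456 tool x [ 0.0012 -0.0015 -1.    ] j [-16.8062  30.7502  19.7282 105.2212 -13.6966  46.2824  19.0935]
ring_weight [([200.0, 204.8], 0.91), ([238.2, 192.1], 0.84), ([324.7, 211.4], 0.81), ([286.9, 203.1], 0.38)]
ring_weight [([395.6, 258.2], 0.73)]
ring_centre [([194.1, 190.1], 0.87), ([325.8, 197.3], 0.75), ([236.3, 181.3], 0.65)]
ring_centre [([442.9, 257.5], 0.97), ([398.7, 258.6], 0.72)]
```

View pics/ap.png

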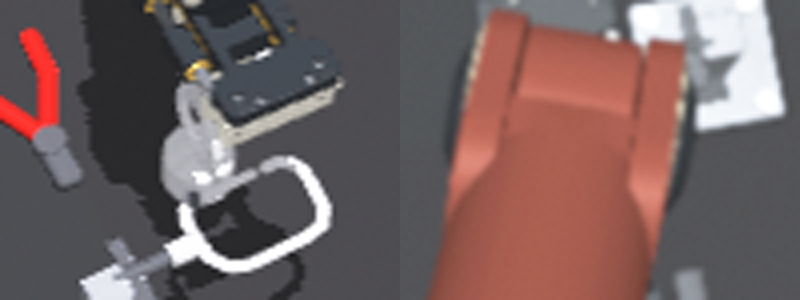

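```bash
python3 - <<'E'
from h import *
np.set_printoptions(precision=4,suppress=True)
S=shot('scene');s=bot.sense();print(s['tool_pos'])
R=Ro.from_euler('z',9.4,degrees=True).as_matrix()[:2,:2]
def hk(X):return (R.T@(X[:2]-[.5833,.0135]))*1e3
print('tcp',hk(s['tool_pos']))
for uv,z in(((325.8,197.3),.117),((324.7,211.4),.055),((275+213/4,165+140/4),.117)):print(hk(onz(S,uv,z)))
for y in (0,10): # where ring centre/front bar would project if at hook y
    for x in(-45,-19): 
        X=R@np.array([x,y])/1e3+[.5833,.0135];print(y,x,(proj(S,[*X,.117])-[275,165])*4)
E
```

```text
[0.538  0.0148 0.3406]
tcp [-44.4423   8.7023]
[-40.3512   7.9927]
[-36.0365   3.6405]
[-30.2826   9.7886]
0 -45 [188.8211 128.5413]
0 -19 [207.6906 159.4219]
10 -45 [202.6013 122.5389]
10 -19 [221.5702 153.2939]
```

Request:
play_rows([
  [[0.003,0.003,-0.001,0,-1],[0.003,0.006,-0.001,0,-1],[0.003,0.009,-0.001,0,-1],[0.003,0.012,-0.001,0,-1],[0.003,0.015,-0.001,0,-1],[0.003,0.018,-0.001,0,-1],[0.003,0.021,-0.001,0,-1],[0.003,0.024,-0.001,0,-1]],
])

```text
clock: 7.77
tool_pos: [0.5607, 0.02, 0.3368]
tcp_rot: [-95.2, 89.7, -175.9]
contact_force: [-4.9, -1.6, -1.1]
opening: 0.0217
```

Request:
play_rows([
  [[0,0.003,0,0,-1],[0,0.006,0,0,-1],[0,0.009,0,0,-1],[0,0.012,0,0,-1],[0,0.014,0,0,-1],[0,0.016,0,0,-1],[0,0.016,0,0,-1],[0,0.016,0,0,-1]],
])

```text
clock: 8.43
tool_pos: [0.5752, 0.0233, 0.3354]
tcp_rot: [-105.3, 89.4, 174.1]
contact_force: [-6.7, 0.3, -4.4]
opening: 0.0213
```

```bash
cat > hk.py <<'E'
from h import *
np.set_printoptions(precision=3,suppress=True)
R=Ro.from_euler('z',9.4,degrees=True).as_matrix()
F=[];X=[]
for i in range(1):
    s=bot.sense();F.append(s['contact_force']);X.append(s['tool_pos'])
print(s['clock'],'tcp hook mm',(R.T@(np.mean(X,0)-[.5833,.0135,.222]))*1e3,'F hook',R.T@np.mean(F,0),'M hook',R.T@s['wrist_torque'],'tilt',toolR(s)[:,0],'op',s['opening'])
E
python3 hk.py
```

```text
8.4333 tcp hook mm [ -6.418  11.022 113.367] F hook [-6.533  1.436 -4.436] M hook [0.392 1.855 0.038] tilt [-0.011  0.001 -1.   ] op 0.02130205401714824
```

Request:
play_rows([
  [[0,0.002,0,0,-1],[0,0.004,0,0,-1],[0,0.006,0,0,-1],[0,0.008,0,0,-1],[0,0.01,0,0,-1],[0,0.012,0,0,-1],[0,0.014,0,0,-1],[0,0.014,0,0,-1]],
])

```text
clock: 9.1
tool_pos: [0.5897, 0.0272, 0.3356]
tcp_rot: [-125.8, 89.5, 153.7]
contact_force: [-5.2, 5.3, -2.8]
opening: 0.0217
```

```bash
python3 hk.py
```

```text
9.1 tcp hook mm [  8.604  12.48  113.555] F hook [-4.26   6.085 -2.828] M hook [1.279 1.125 0.088] tilt [-0.008  0.004 -1.   ] op 0.0216536882456367
```

Request:
play_rows([
  [[0,0.001,0,0,-1],[0,0.002,0,0,-1],[0,0.003,0,0,-1],[0,0.004,0,0,-1],[0,0.005,0,0,-1],[0,0.006,0,0,-1]],
])

```text
clock: 9.6
tool_pos: [0.5976, 0.0257, 0.3375]
tcp_rot: [57.9, 89.9, -22.8]
contact_force: [-0.0, 0.3, -4.2]
opening: 0.0214
```

```bash
python3 hk.py
```

```text
9.6 tcp hook mm [ 16.05    9.67  115.462] F hook [ 0.028  0.289 -4.226] M hook [-0.05   0.058  0.032] tilt [ 0.001 -0.001 -1.   ] op 0.021406549454312838
```

The force fell to 0 N at x = 16 mm, so the ring has slipped through. Now looking at the gate.

```bash
python3 - <<'E'
from h import *
S=shot('scene')
cv2.imwrite('pics/in.png',cv2.resize(S['color'][165:240,275:375],(800,600),interpolation=cv2.INTER_CUBIC))
E
```

```text
(no output)
```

View pics/in.png

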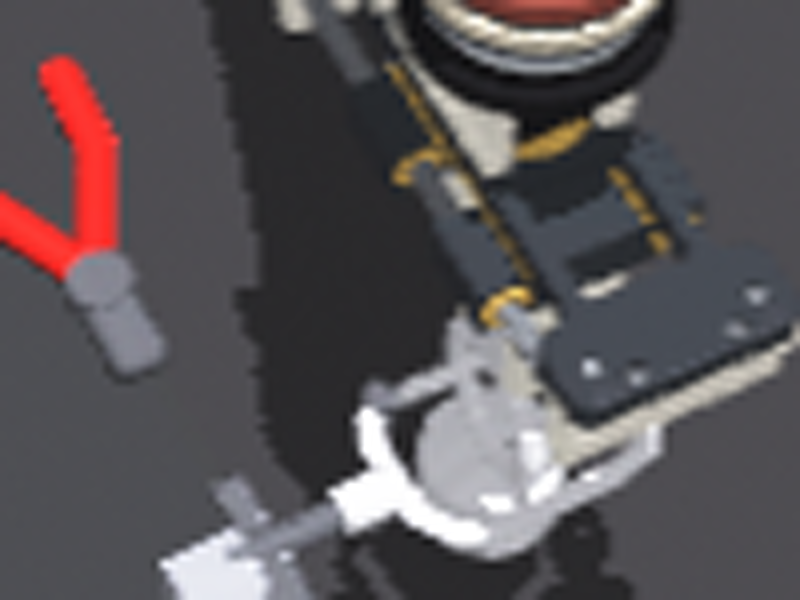

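Request:
play_rows([
  [[0,-0.003,0,0,-1],[0,-0.006,0,0,-1],[0,-0.009,0,0,-1],[0,-0.012,0,0,-1],[0,-0.015,0,0,-1],[0,-0.018,0,0,-1],[0,-0.021,0,0,-1],[0,-0.024,0,0,-1]],
])

```text
clock: 10.32
tool_pos: [0.5731, 0.0221, 0.3373]
tcp_rot: [73.2, 90.0, -7.4]
contact_force: [0.1, 0.6, -4.3]
opening: 0.0213
```

```bash
python3 hk.py
```

```text
10.3167 tcp hook mm [ -8.685  10.176 115.317] F hook [ 0.21   0.524 -4.343] M hook [-0.07   0.068  0.042] tilt [ 0. -0. -1.] op 0.02131737809238048
```

The gate runs straight from its hinge at (375,395) through the ring at (470,370), so it is shut behind the leading bar. Pulling back free shows 0 N. I'll ease into contact now.

Request:
play_rows([
  [[0,-0.002,0,0,-1],[0,-0.004,0,0,-1],[0,-0.006,0,0,-1],[0,-0.007,0,0,-1],[0,-0.008,0,0,-1],[0,-0.008,0,0,-1]],
])

```text
clock: 10.82
tool_pos: [0.5654, 0.0208, 0.3372]
tcp_rot: [-91.3, 90.0, -171.9]
contact_force: [0.5, -1.4, -4.2]
opening: 0.0216
```

```bash
python3 hk.py
```

```text
10.8167 tcp hook mm [-16.49   10.174 115.243] F hook [ 0.237 -1.506 -4.171] M hook [-0.045  0.064 -0.007] tilt [-0. -0. -1.] op 0.021606715264160782
```

Request:
play_rows([
  [[0,-0.001,0,0,-1],[0,-0.002,0,0,-1],[0,-0.003,0,0,-1],[0,-0.004,0,0,-1],[0,-0.004,0,0,-1]],
])

```text
clock: 11.23
tool_pos: [0.5627, 0.0205, 0.3377]
tcp_rot: [82.7, 89.7, 2.1]
contact_force: [4.7, 0.6, -5.7]
opening: 0.0219
```

```bash
python3 hk.py
```

```text
11.2333 tcp hook mm [-19.196  10.323 115.718] F hook [ 4.718 -0.169 -5.662] M hook [-0.032 -1.154  0.044] tilt [ 0.005  0.    -1.   ] op 0.021858189304841978
```

Request:
play_rows([
  [[0,-0.001,0,0,-1],[0,-0.001,0,0,-1],[0,-0.001,0,0,-1]],
])

```text
clock: 11.48
tool_pos: [0.5622, 0.0205, 0.338]
tcp_rot: [82.9, 89.6, 2.3]
contact_force: [5.8, 0.4, -6.0]
opening: 0.0213
```

Request:
play_rows([
  [[0,-0.001,0,0,-1],[0,-0.001,0,0,-1],[0,-0.001,0,0,-1]],
])

```text
clock: 11.73
tool_pos: [0.5617, 0.0204, 0.338]
tcp_rot: [82.5, 89.5, 1.9]
contact_force: [7.2, 1.2, -6.8]
opening: 0.0219
```

```bash
python3 hk.py
```

```text
11.7333 tcp hook mm [-20.207  10.388 116.021] F hook [ 7.296  0.031 -6.781] M hook [-0.039 -1.764  0.029] tilt [ 0.008  0.    -1.   ] op 0.021884817547629172
```

Request:
play_rows([
  [[0,-0.001,0,0,-1],[0,-0.002,0,0,-1],[0,-0.003,0,0,-1],[0,-0.0035,0,0,-1],[0,-0.0035,0,0,-1],[0,-0.0035,0,0,-1]],
])

```text
clock: 12.23
tool_pos: [0.5599, 0.0204, 0.3384]
tcp_rot: [82.2, 89.2, 1.7]
contact_force: [11.1, 1.2, -9.8]
opening: 0.0218
```

Request:
play_rows([
  [[0,0,0,0,-1]],
])

```text
clock: 12.32
tool_pos: [0.5599, 0.0204, 0.3385]
tcp_rot: [82.3, 89.2, 1.8]
contact_force: [11.3, 2.7, -10.4]
opening: 0.0212
```

```bash
python3 hk.py
```

```text
12.3167 tcp hook mm [-21.938  10.596 116.457] F hook [ 11.631   0.771 -10.39 ] M hook [ 0.011 -2.835  0.046] tilt [ 0.015  0.    -1.   ] op 0.02121136151219077
```

Request:
play_rows([
  [[0,-0.0004,0,0,-1],[0,-0.0004,0,0,-1],[0,-0.0004,0,0,-1],[0,-0.0004,0,0,-1],[0,-0.0004,0,0,-1],[0,-0.0004,0,0,-1],[0,-0.0004,0,0,-1],[0,-0.0004,0,0,-1]],
])

```text
clock: 12.98
tool_pos: [0.5597, 0.0204, 0.3384]
tcp_rot: [82.2, 89.1, 1.6]
contact_force: [11.4, 2.4, -10.8]
opening: 0.0219
```

```bash
python3 hk.py
```

```text
12.9833 tcp hook mm [-22.127  10.641 116.431] F hook [ 11.604   0.486 -10.828] M hook [-0.047 -3.028  0.045] tilt [ 0.015  0.    -1.   ] op 0.021938873671321107
```

Request:
play_rows([
  [[0,-0.0005,0,0,-1],[0,-0.0005,0,0,-1],[0,-0.0005,0,0,-1],[0,-0.0005,0,0,-1],[0,-0.0005,0,0,-1],[0,-0.0005,0,0,-1],[0,-0.0005,0,0,-1],[0,-0.0005,0,0,-1]],
])

```text
clock: 13.65
tool_pos: [0.5595, 0.0203, 0.3389]
tcp_rot: [82.8, 89.0, 2.3]
contact_force: [11.9, 0.7, -9.0]
opening: 0.0214
```

```bash
python3 hk.py
```

```text
13.65 tcp hook mm [-22.404  10.641 116.886] F hook [11.867 -1.209 -8.973] M hook [ 0.019 -3.009  0.078] tilt [ 0.017  0.001 -1.   ] op 0.021433711722725148
```

Request:
play_rows([
  [[0,0.003,0,0,-1],[0,0.006,0,0,-1],[0,0.01,0,0,-1],[0,0.014,0,0,-1],[0,0.018,0,0,-1],[0,0.022,0,0,-1],[0,0.0275,0,0,-1],[0,0.0275,0,0,-1]],
])

```text
clock: 14.32
tool_pos: [0.5832, 0.0239, 0.337]
tcp_rot: [68.0, 90.0, -12.6]
contact_force: [-0.7, 0.5, -4.2]
opening: 0.0215
```

Request:
play_rows([
  [[0.003,0,0,0,-1],[0.006,0,0,0,-1],[0.009,0,0,0,-1],[0.012,0,0,0,-1],[0.014,0,0,0,-1],[0.014,0,0,0,-1]],
])

```text
clock: 14.82
tool_pos: [0.5821, 0.0237, 0.3226]
tcp_rot: [-95.8, 89.9, -176.4]
contact_force: [-0.3, 0.2, -4.1]
opening: 0.0217
```

```bash
python3 hk.py
```

```text
14.8167 tcp hook mm [  0.449  10.257 100.586] F hook [-0.229  0.278 -4.104] M hook [-0.059  0.047  0.01 ] tilt [-0.002 -0.    -1.   ] op 0.021729862192580995
```

Request:
play_rows([
  [[0.001,0,0,0,-1],[0.002,0,0,0,-1],[0.003,0,0,0,-1],[0.004,0,0,0,-1],[0.004,0,0,0,-1]],
])

```text
clock: 15.23
tool_pos: [0.5825, 0.0236, 0.3197]
tcp_rot: [92.2, 90.0, 11.6]
contact_force: [-1.4, -0.5, -1.2]
opening: 0.0215
```

```bash
python3 hk.py
```

```text
15.2333 tcp hook mm [ 0.826 10.081 97.729] F hook [-1.511 -0.289 -1.161] M hook [ 0.     0.263 -0.004] tilt [ 0.  0. -1.] op 0.021472710188573076
```

Request:
play_rows([
  [[0.0008,0,0,0,-1],[0.0008,0,0,0,-1],[0.0008,0,0,0,-1]],
])

```text
clock: 15.48
tool_pos: [0.5825, 0.0236, 0.3193]
tcp_rot: [94.2, 89.9, 13.6]
contact_force: [-2.3, 0.2, 3.3]
opening: 0.0217
```

```bash
python3 hk.py
```

```text
15.4833 tcp hook mm [ 0.825 10.099 97.311] F hook [-2.248  0.527  3.299] M hook [0.039 0.563 0.044] tilt [ 0.001  0.    -1.   ] op 0.021717581825626914
```

Request:
play_rows([
  [[-0.0006,0,0,0,-1],[-0.0006,0,0,0,-1],[-0.0006,0,0,0,-0.4],[-0.0006,0,0,0,-0.3],[-0.0006,0,0,0,-0.1],[-0.0006,0,0,0,0.2],[-0.0006,0,0,0,0.2],[-0.0006,0,0,0,0.2]],
], grip_force=10)

```text
clock: 16.15
tool_pos: [0.5824, 0.0237, 0.319]
tcp_rot: [11.9, 90.0, -68.7]
contact_force: [-0.2, -0.5, -0.1]
opening: 0.0535
```

```bash
python3 hk.py; python3 - <<'E'
from h import *
S=shot('scene')
cv2.imwrite('pics/rel.png',cv2.resize(S['color'][165:240,275:375],(800,600),interpolation=cv2.INTER_CUBIC))
E
```

```text
16.15 tcp hook mm [ 0.806 10.161 96.98 ] F hook [-0.257 -0.497 -0.093] M hook [-0.065  0.033  0.012] tilt [ 0. -0. -1.] op 0.05349674638254964
```

View pics/rel.png

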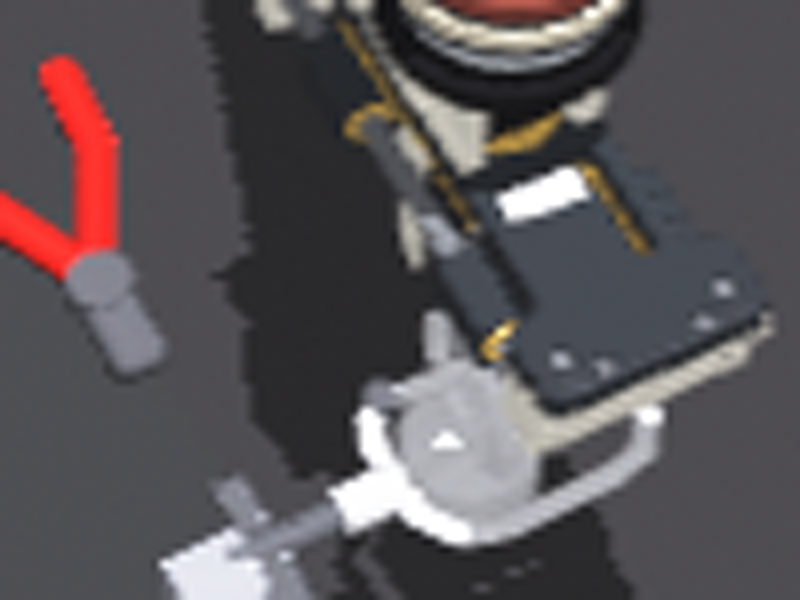

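The weight is released and hangs with its foot below the loop at (470,430). No force on the tool. Retreating straight up.

Request:
play_rows([
  [[-0.008,0,0,0,0.2],[-0.018,0,0,0,0.2],[-0.03,0,0,0,0.2],[-0.045,0,0,0,0.2],[-0.065,0,0,0,0.2],[-0.09,0,0,0,0.2],[-0.12,0,0,0,0.2],[-0.12,0,0,0,0.2]],
])

```text
clock: 16.87
tool_pos: [0.5836, 0.0229, 0.4464]
tcp_rot: [82.6, 89.2, 2.0]
contact_force: [1.4, -0.2, 0.0]
opening: 0.0558
```

Request:
play_rows([
  [[0,-0.03,0.03,0,0.2],[0,-0.06,0.06,0,0.2],[0,-0.08,0.1,0,0.2],[0,-0.1,0.14,0,0.2],[0,-0.1,0.18,0,0.2],[0,-0.1,0.2,0,0.2],[0,-0.1,0.2,0,0.2],[0,-0.1,0.2,0,0.2]],
])

```text
clock: 17.53
tool_pos: [0.5159, -0.1917, 0.4398]
tcp_rot: [46.6, 89.9, -34.3]
contact_force: [-0.2, 0.1, 0.9]
opening: 0.0554
```

```bash
python3 - <<'E'
from h import *
S=shot('scene');T=shot('top')
c=lambda p,x,y,w,h,W,H:cv2.resize(p['color'][y:y+h,x:x+w],(W,H),interpolation=cv2.INTER_CUBIC)
cv2.imwrite('pics/end.png',np.vstack([np.hstack([c(S,275,180,100,75,400,300),c(T,275,140,100,75,400,300)]),np.hstack([c(S,0,0,640,400,400,250),c(T,0,0,640,400,400,250)])]))
s=bot.sense();print(s['clock'],s['tool_pos'],s['contact_force'])
E
```

```text
17.6333 [ 0.51659566 -0.18872188  0.43930666] [ 0.10235847  0.94000507 -0.80403506]
```

View pics/end.png

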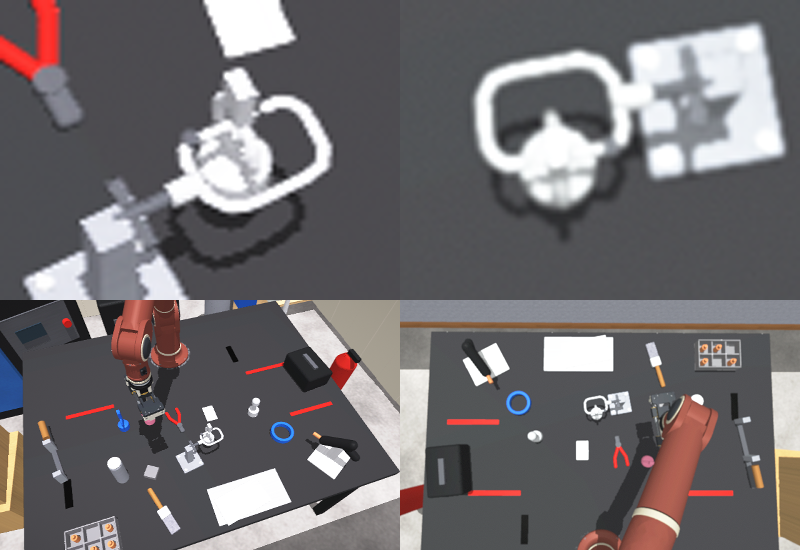

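The weight hangs upright on the gate with the gate shut. Top crop: foot at (557,165), tab above it. The bystanders in view are where they were. I'll let it settle for 0.6 s and then hand in.

Request:
play_rows([
  [[0,0,0,0,0.2],[0,0,0,0,0.2],[0,0,0,0,0.2],[0,0,0,0,0.2],[0,0,0,0,0.2],[0,0,0,0,0.2],[0,0,0,0,0.2]],
])

```text
clock: 18.22
tool_pos: [0.5164, -0.1899, 0.4391]
tcp_rot: [-81.8, 90.0, -162.3]
contact_force: [-0.3, -0.5, 0.3]
opening: 0.0555
```

```bash
python3 -c "
from plant import bot
print(bot.finish_job(),bot.sense()['clock'])"
```

```text
the job is handed in; nothing more can be done
the job is handed in; nothing more can be done
```

The steel ring weight is hanging on the snap hook, and I handed the job in at about 18 s on the robot's clock.

- **Pushing in:** I pressed the ring against the gate at hook y of about 10–12 mm. The highest force I read was about 8 N, then it dropped to 0 as the ring slipped through. The picture showed the gate shut through the ring.
- **Tug:** I pulled back against the shut gate at 11.6–11.9 N for over a second, and the gate held. The tug also built up a vertical force of about 5–7 N, so the total on the hook was about 13–14 N, under the 20 N limit. Forces were read only at the end of each move, so a short peak between readings could have been missed.
- **Hanging:** I lowered the weight until the gate carried it, let go, and moved the arm clear.

In the last pictures the weight hangs upright with the gate shut, and the tool reads about zero force. Everything I could see on the bench was where it had been. The arm blocked part of the last views (the blue weight and the can were each visible in one view only), and I did not re-measure the other objects' positions. No check failed.

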